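Hold a shelf bracket against the sprung rail for screwing

TASK

Pick up the larger of the two black steel shelf brackets, stand it on its foot on the dark board of the jig between the two low guide strips, with the back of its upright leg flat against the upright wooden rail. Then push it steadily against the rail with about 11 N, so that the sprung rail gives way and its small pointer stands midway between the two steel ridges, and finish still gripping the bracket and holding that push, so a volunteer can drive the screws. Never shove the rail right back to its end stop, and leave the other things on the counter where they are.

Things in the scene. Friction and masses are not known exactly. Their poses are not given: they have to be found in the camera images.
- bracket: The larger black steel shelf bracket, about 0.37 kg, loose, standing on its foot on the counter beside the jig. Foot: plate 110 (x) x 30 (y) x 5 thick. Upright leg: plate 5 thick, 30 wide, 85 tall overall, at the foot's +x end, its back face at x = +55. A diagonal brace joins them. Origin: centre of the foot's underside; x along the foot towards the leg, z up.
- leg_back (a point): Centre of the back (outer) face of the larger bracket's leg, at x = +55, z = 42.5 mm in the bracket's frame, axes as the bracket's. This face goes flat against the rail.
- jig: Jig fixed to the counter: dark board 270 (x) x 220 (y) x 18 thick; origin at the centre of its underside, x towards the rail (away from the robot), z up. Two guide strips along x on the board, 6 mm tall, from x = -70 to +20, leave a 50 mm gap centred on y = 0 for the bracket's foot. Behind the rail a plate 50 mm tall above the board, front face at x = +113.
- rail: Upright wooden rail, 20 thick (x), 180 wide (y), 69 tall above the board, on springs: it slides only along the jig's +x. Origin: bottom middle of its front face (towards the robot) at the board's top; axes as the jig's. At rest it is at x = +50, y = 0, z = +18 mm in the jig's frame; it gives 1 mm per newton (no preload, no friction); end stop at 25 mm.
- small_bracket: The smaller bracket of the same kind, not wanted: foot 70 x 24 x 5, leg 52 tall, loose, standing on the counter on the other side of the jig. Origin and axes as for the larger one.
- spice_jar: Jar with black cap, 52 across, 105 tall, standing loose on the counter; origin at the centre of its underside. Leave alone.
- screwdriver: Screwdriver with a black handle lying loose on the counter, along its own x; origin on its underside. Leave alone.
- screw_tray: Grey open tray 120 x 90 x 35 tall, loose; origin at the centre of its underside. Leave alone.
- brace_grip (a point): Centre of the larger bracket's diagonal brace above its centre of mass: x = +10, y = 0, z = +47 mm in the bracket's frame, axes as the bracket's. The brace is a bar 12 mm wide (y) and 14 mm deep, from x = -43, z = 10 up to x = +48, z = 73: the place to pinch along y from above.
- pointer (a point): Top of the rail's small dark pointer tab (3 mm thick in x, at the rail's +y end); moves with the rail, axes as the jig's. At rest it is 11 mm short (jig -x) of midway between the ridges; it is between them when the rail is pushed back 6 to 16 mm (6 to 16 N).
- ridges_mid (a point): Point midway between the two low steel ridges (3 mm thick, 8 mm tall, 16 mm apart along the jig's x) on the board beside the rail's +y end; fixed to the jig, axes as the jig's.
Mind the look-alikes: they are no part of the job. What is shaped like the bracket but purple is not meant.

How it is judged:
On the way:
1. the larger bracket stands on the jig's board between the guide strips (z of bracket in the frame of jig between 0.015 and 0.0225 m and x of leg_back in the frame of jig above -0.07 m and y of bracket in the frame of jig between -0.014 and 0.014 m and angle between bracket's own z axis and vertical below 0.12 rad), for 0.1 s.
At the end, for the whole second after the job is handed in: Through the last second the larger bracket is gripped, still, upright (4 deg) on the board (under 4.5 mm off it), between the strips (14 mm from the middle), its back flat on the rail (4 deg, 4 mm), pressing it with 6 to 16 N and 6 to 16 mm back; the robot itself does not push the rail (contact force between bracket and rail between 6 and 16 N and x of rail in the frame of jig between 0.056 and 0.066 m and x of leg_back in the frame of rail above -0.004 m and angle between the x axis of bracket and the x axis of jig, either way round below 0.07 rad and angle between bracket's own z axis and vertical below 0.07 rad and z of bracket in the frame of jig between 0.015 and 0.0225 m and y of leg_back in the frame of jig between -0.014 and 0.014 m and contact force between the fingers and bracket above 2 N and contact force between each of the arm, the fingers and rail below 0.5 N and linear speed of bracket below 0.01 m/s); the arm keeps its last pose, push and grip.
It fails at once if the rail is shoved back to its end stop (x of rail in the frame of jig above 0.0735 m).
It fails at once if the smaller bracket is moved (distance of small_bracket from where it was at the start of the episode above 0.03 m).
It fails at once if the spice jar is moved (distance of spice_jar from where it was at the start of the episode above 0.03 m).
It fails at once if the screwdriver is moved (distance of screwdriver from where it was at the start of the episode above 0.03 m).
It fails at once if the screw tray is moved (distance of screw_tray from where it was at the start of the episode above 0.03 m).
It also fails if it takes over 48 s, if anything falls off the work surface, if the arm or the gripper's body presses on something with over 40 N, if the wrist force passes 120 N, or if a joint passes its speed limit or range.

ROBOT

A 6-joint arm with a two-finger parallel gripper is mounted at the origin on the work surface. World frame = base frame: x ahead of the robot, y to its left, z up, the work surface at z = 0. Lengths are in m, angles in rad, forces in N, time in s.
With the tool pointing down it reaches from about 0.35 to 1 m from the base axis. Payload 7.1 kg.
Tool frame: the origin (TCP) lies between the finger pads; the fingertips stand 22 mm ahead of it and the grasp point (between the pads) lies 3 mm ahead of it; z points along the fingers, y is the line along which they close (so a half turn about z gives the same grasp; the last joint's range is limited). The gripper opens to 85 mm and grips with 20 to 120 N. Pads are 22 mm wide; open, the fingers measure 114 mm over their backs; the gripper's body (76 mm by 85 mm) begins 54 mm behind the grasp point. The pads swing forward as they close: fully open they stand 13 mm farther back than shut.
Start: joints at [-1.124, 0.423, 1.63, -0, 1.089, -0.019], TCP at [0.281, -0.558, 0.253] pointing down, gripper open.
Joint ranges: [-3, 3], [-0.9, 2.11], [0.09, 2.58], [-1.31, 4.45], [0.11, 2.69], [-2.54, 2.54]. Speed limits (rad/s): [2.39, 2.39, 3.01, 3.14, 3.14, 3.14].

INTERFACE

Orientations are given as a rotation vector (axis times angle).
In Python, from rig import manip gives the robot as it stands. The module is installed in compiled form; this text tells all that it offers. Calls block until the motion is done:
- manip.move_to(position, orientation): joint-space move of the TCP to a pose.
- manip.servo_line(position, orientation=None, rate=0.15): straight line of the TCP; orientation=None keeps the orientation; rate is the mean speed in m/s.
- manip.set_joints(angles): joint-space move.
- manip.command_gripper(opening, f_grip=None): finger opening in m; f_grip is the grip in N (None keeps the last); returns when the fingers have stopped.
- manip.hold(seconds).
- manip.solve_ik(position, orientation): joint angles nearest the present ones, or None.
- manip.camera(name): name is "scene" or "top" or "wrist"; returns a dict with "image" (420x560x3 uint8, red, green, blue), "fx", "fy", "cx", "cy" (pixels), "cam_to_world" (4x4, takes a point from camera to world coordinates); the wrist camera has in their place "mount" (4x4, takes a point from camera to tool coordinates, whose origin is the TCP and whose axes are the flange's). Camera axes: x right, y down, z forward; pixel columns grow to the right and rows downward; lengths in m; the calibration is good to about 2 mm. A picture is of the moment at which its call begins: read the wrist's pose just before it. There is no depth.
A pose or a line that the arm cannot do raises manip.IKError and nothing moves.
- manip.sign_off(): hands the job in; it is judged then, once.
Readings, each from a call of its own:
- manip.get_time(): time.
- manip.get_joint_positions(): joint angles.
- manip.get_joint_vel(): joint speeds.
- manip.get_tau(): joint torques, N m.
- manip.get_position(): TCP position.
- manip.get_ee_rot(): TCP orientation.
- manip.get_contact_force(): force on the tool from outside, world axes, zero at the start.
- manip.get_torque(): the same for the moment, N m.
- manip.get_width(): finger opening in m.
- manip.get_grip_force(): force on a finger pad.
Only numpy, scipy, OpenCV 4.12 (cv2) and the standard library are available. Lean on these libraries where they do the work, as an engineer would, in place of code of your own. Each camera call takes 0.05 s, during which the arm holds its last target. There are 200 camera calls.

## Working session

There is one attempt and no reset: what is moved stays moved. The work goes in short steps, each a Python script; the robot and the scene stay as the last script left them, time stands still between calls to the robot, and variables do not carry over. Pictures are saved under pics/ and viewed, at most 10 in all, crops included, and the job is handed in when it is done.

```bash
mkdir -p pics
python3 - <<'E'
from rig import manip
import cv2,pickle
d={}
for n in("top","scene"):
    c=manip.camera(n);d[n]=c
    cv2.imwrite(f"pics/{n}0.png",c["image"][:,:,::-1])
    print(n,c["fx"],c["fy"],c["cx"],c["cy"],c["cam_to_world"].round(4).tolist())
pickle.dump(d,open("c0.pkl","wb"))
print(manip.get_time(),manip.get_position(),manip.get_ee_rot())
E
```

```text
top 383.45979621987664 383.45979621987664 278.3108280893493 211.60928432319128 [[0.007, -0.9932, 0.1161, 0.3789], [-0.9999, -0.0081, -0.0093, -0.0377], [0.0102, -0.116, -0.9932, 1.0382], [0.0, 0.0, 0.0, 1.0]]
scene 515.0461361659841 515.0461361659841 281.6153241630106 212.88791062424588 [[0.7632, 0.4894, -0.4219, 1.1991], [0.6462, -0.5814, 0.4943, -0.8464], [-0.0034, -0.6499, -0.76, 1.3408], [0.0, 0.0, 0.0, 1.0]]
0.1 [ 0.28051794 -0.55796951  0.25258981] [-3.05537724e+00 -7.24719437e-01  4.88699078e-04]
```

View pics/top0.png

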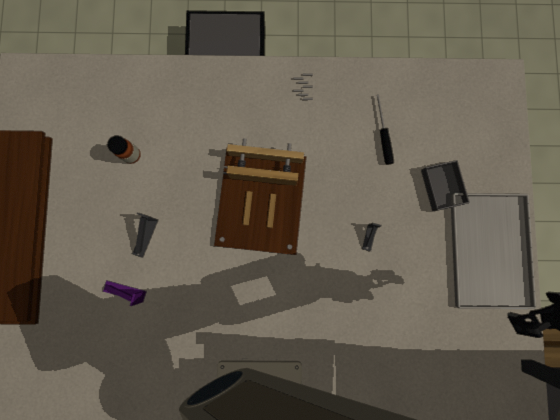

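View pics/scene0.png

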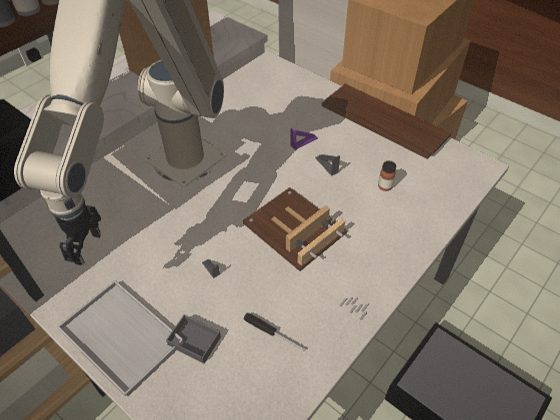

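The top view shows the larger bracket at about (145,235), the jig board from (218,245) to (305,150) with its rail at about (262,174), the small bracket at (370,237) and the purple decoy at (125,292). The scene view confirms this layout. I'll zoom in on the bracket and jig.

Run:
```python
import cv2
i=cv2.imread("pics/top0.png")
c=cv2.resize(i[135:275,100:320],None,fx=3.6,fy=3.6,interpolation=cv2.INTER_CUBIC)
c=cv2.convertScaleAbs(c,alpha=1.5,beta=10)
for k in range(0,220,20): cv2.putText(c,str(100+k),(int(k*3.6),10),0,.35,(255,255,0));cv2.line(c,(int(k*3.6),12),(int(k*3.6),18),(255,255,0))
for k in range(0,140,20): cv2.putText(c,str(135+k),(0,int(k*3.6)+4),0,.35,(255,255,0))
cv2.imwrite("pics/top0c.png",c)
```

```text
(no output)
```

View pics/top0c.png

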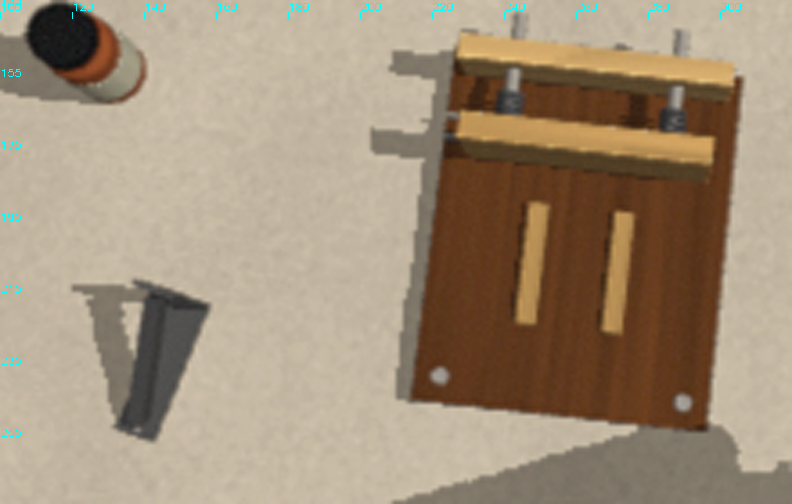

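The crop shows four useful features, in full-image pixels:
- The bracket's foot runs from its near end at about (132–143, 254–257) to its leg-end right corner at (158,220).
- The leg top leans out to (137,213).
- The guide strips are at about (248,208) and (271,211).
- The board's near corners are at (214,246) and (296,254).

```bash
cat > h.py <<'E'
import numpy as np, cv2
from scipy.spatial.transform import Rotation as R
def ray(c,px,z,T=None):
    T=c["cam_to_world"] if T is None else T
    px=np.atleast_2d(np.array(px,float))
    d=np.c_[(px[:,0]-c["cx"])/c["fx"],(px[:,1]-c["cy"])/c["fy"],np.ones(len(px))]@T[:3,:3].T
    o=T[:3,3]; return o+d*((z-o[2])/d[:,2])[:,None]
def proj(c,P,T=None):
    T=c["cam_to_world"] if T is None else T
    q=(np.atleast_2d(P)-T[:3,3])@T[:3,:3]
    return np.c_[q[:,0]/q[:,2]*c["fx"]+c["cx"],q[:,1]/q[:,2]*c["fy"]+c["cy"]]
def tdown(yaw):  # tool z down, tool y at angle yaw+90deg, tool x along yaw... 
    x=np.array([np.cos(yaw),np.sin(yaw),0]);z=np.array([0,0,-1.]);return R.from_matrix(np.c_[x,np.cross(z,x),z]).as_rotvec()
def frame(p,yaw,q):
    c,s=np.cos(yaw),np.sin(yaw);return np.array(p)+np.array([[c,-s,0],[s,c,0],[0,0,1]])@np.array(q)
E
python3 - <<'E'
from h import *
import pickle
c=pickle.load(open("c0.pkl","rb"))["top"]
cr=lambda a:np.array(a)/3.6+[100,135]-.36
im=c["image"];hsv=cv2.cvtColor(im,cv2.COLOR_RGB2HSV)
m=cv2.inRange(hsv,(12,90,110),(30,255,255));m[:185]=0;m[240:]=0;m[:,:225]=0;m[:,300:]=0
cs,_=cv2.findContours(m,cv2.RETR_EXTERNAL,cv2.CHAIN_APPROX_NONE)
S=[]
for k in cs:
    if cv2.contourArea(k)<60: continue
    w=ray(c,k[:,0].astype(float),.024)[:,:2]*1000
    r=cv2.minAreaRect(w.astype(np.float32));S.append(r[0]);print("strip",np.round(r[0],1),np.round(r[1],1),r[2])
S=np.array(S);print("mid",S.mean(0),"sep",np.linalg.norm(S[0]-S[1]),"perp",np.degrees(np.arctan2(*(S[0]-S[1])[::-1])))
b=ray(c,cr([[412,400],[707,430],[741,78]]),.018);print("board",b.round(4).tolist(),np.linalg.norm(b[1]-b[0]),np.linalg.norm(b[2]-b[1]),np.degrees(np.arctan2(*(b[2]-b[1])[1::-1])),"centre",(b[0]+b[2])/2)
f=ray(c,cr([[115,430],[155,440],[208,305]]),.005);print("foot",f.round(4).tolist(),np.linalg.norm(f[1]-f[0]),np.linalg.norm(f[2]-f[1]),np.degrees(np.arctan2(*(f[2]-f[1])[1::-1])),"centre",(f[0]+f[2])/2)
t=ray(c,cr([[135,281]]),.085);print("legtop left",t)
E
```

```text
strip [501.9 -27.8] [ 9.7 87.1] 84.2638931274414
strip [508.   35.9] [ 9.9 84.4] 84.18402862548828
mid [504.94592285   4.05041409] sep 64.09191530085612 perp -95.50592592746462
board [[0.4059, 0.1221, 0.018], [0.3855, -0.0949, 0.018], [0.6506, -0.1202, 0.018]] 0.21798105920093527 0.2663884125313249 -5.456956794478453 centre [0.52824544 0.0009493  0.018     ]
foot [[0.3824, 0.3433, 0.005], [0.3753, 0.3134, 0.005], [0.476, 0.2787, 0.005]] 0.030734443970846088 0.10654729995318768 -19.043706143471226 centre [0.42922732 0.3109854  0.005     ]
legtop left [[0.48477741 0.30527402 0.085     ]]
```

Measurements agree with the sizes given: the board comes out 218 mm wide and the foot 30.7 × 106.5 mm. The jig is at about (0.529, 0.0015) with yaw −5.5°, and the bracket at about (0.431, 0.310) with yaw −19°. Next I'll move above the bracket and check with the wrist camera.

Run:
```python
from rig import manip
from h import *
import pickle
yaw=np.radians(-19.0);B=[.4309,.3104,0]
g=frame(B,yaw,[.01,0,.047])
P=[g[0],g[1],.21]
for k in (0,np.pi):
    q=manip.solve_ik(P,tdown(yaw+k)); print(k,q)
q0=manip.solve_ik(P,tdown(yaw));q1=manip.solve_ik(P,tdown(yaw+np.pi))
k=0 if q1 is None or (q0 is not None and abs(q0[5])<abs(q1[5])) else np.pi
manip.move_to(P,tdown(yaw+k))
T=np.eye(4);T[:3,3]=manip.get_position();T[:3,:3]=R.from_rotvec(manip.get_ee_rot()).as_matrix()
c=manip.camera("wrist");c["T"]=T@c["mount"];pickle.dump((c,k),open("w1.pkl","wb"))
print(k,manip.get_time(),T[:3,3],c["mount"].round(3).tolist(),c["fx"])
im=c["image"][:,:,::-1].copy();cv2.imwrite("pics/w1.png",im)
```

```text
0 [ 5.86874385e-01  3.52272002e-01  1.85904460e+00 -8.88178420e-16
  9.30276048e-01  2.48928327e+00]
3.141592653589793 [ 5.86874385e-01  3.52272002e-01  1.85904460e+00 -8.88178420e-16
  9.30276048e-01 -6.52309384e-01]
3.141592653589793 3.2333 [0.44075881 0.30666816 0.21001367] [[0.001, -0.964, -0.267, 0.067], [1.0, 0.001, 0.001, -0.001], [-0.0, -0.267, 0.964, -0.121], [0.0, 0.0, 0.0, 1.0]] 312.1935425275373
```

View pics/w1.png

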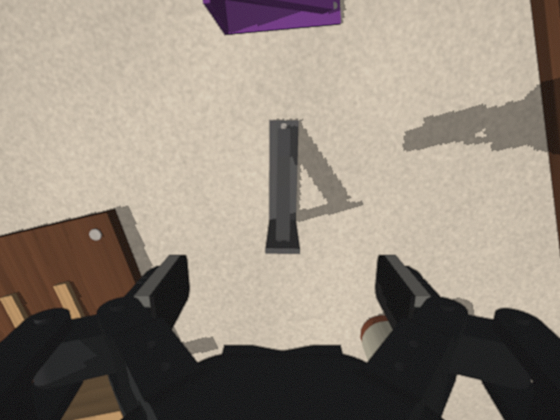

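The wrist view shows the bracket straight on. Its foot end edge runs from (270,121) to (299,121) and the outer edge of the leg top from (265,253) to (300,252), with the brace centred between them.

Run:
```python
from h import *
import pickle
c,k=pickle.load(open("w1.pkl","rb"));T=c["T"]
a=ray(c,[[270,121],[299,121]],.005,T);t=ray(c,[[265,253],[300,252]],.085,T)
print(a.round(4).tolist(),np.linalg.norm(a[1]-a[0]));print(t.round(4).tolist(),np.linalg.norm(t[1]-t[0]))
d=t.mean(0)-a.mean(0);y=np.degrees(np.arctan2(d[1],d[0]));print(np.linalg.norm(d[:2]),y,(t.mean(0)+a.mean(0))/2)
e=t[0]-t[1];e2=a[0]-a[1];print([np.degrees(np.arctan2(v[1],v[0])) for v in(e,e2)])
```

```text
[[0.3742, 0.316, 0.005], [0.3837, 0.3436, 0.005]] 0.02917722292237723
[[0.4757, 0.2785, 0.085], [0.4845, 0.3069, 0.085]] 0.02980421189631892
0.10765999194716658 -20.12871198618168 [0.42953337 0.3112349  0.045     ]
[np.float64(-107.23030845076701), np.float64(-108.99611819734973)]
```

Wrist and top estimates agree to within 2 mm (centre (0.430, 0.311), yaw −19.2°). Grasping now.

Run:
```python
from rig import manip
from h import *
import pickle
yaw=np.radians(-19.2);B=[.4299,.3110,0]
g=frame(B,yaw,[.01,0,.05]);o=tdown(yaw+np.pi)
manip.servo_line([g[0],g[1],.05],o,rate=.12)
print("f",manip.get_contact_force())
manip.command_gripper(0.0,f_grip=80)
print(manip.get_width(),manip.get_grip_force(),manip.get_position(),manip.get_contact_force())
manip.servo_line([g[0],g[1],.16],o,rate=.12)
print(manip.get_time(),manip.get_width(),manip.get_grip_force(),manip.get_contact_force())
J=[.5285,.0013,0];jy=np.radians(-5.5)
p=frame(J,jy,[-.030+.01,0,.16]);manip.servo_line(p,tdown(jy+np.pi),rate=.2)
T=np.eye(4);T[:3,3]=manip.get_position();T[:3,:3]=R.from_rotvec(manip.get_ee_rot()).as_matrix()
c=manip.camera("wrist");c["T"]=T@c["mount"];t=manip.camera("top");pickle.dump((c,t),open("w2.pkl","wb"))
print(manip.get_time(),T[:3,3],manip.get_contact_force())
cv2.imwrite("pics/w2.png",cv2.convertScaleAbs(c["image"][:,:,::-1],alpha=1.4,beta=10))
```

```text
f [-0.08586929  0.12618242  0.28494295]
0.010714058277559559 78.79780769348145 [0.43957078 0.30800354 0.05024171] [0.32892226 1.12164964 1.82400808]
6.4583 0.010662713562937952 77.82718777656555 [ 0.07719081  0.21613427 -4.89027993]
8.2667 [0.50833249 0.00375981 0.15990893] [ 0.53156302 -0.32220108 -4.58115764]
```

View pics/w2.png

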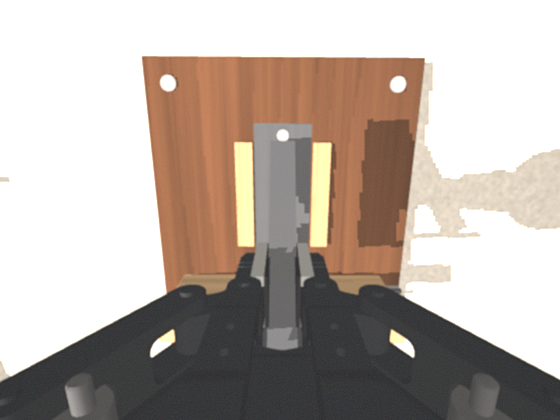

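The bracket is held straight. Its foot end edge runs from (253,124) to (313,124). The guide strips (outer edges at x = 235 and 331) sit symmetrically either side, and the board's near corners are at (143,57) and (424,59). I'll compute the foot's offset in the tool frame and the jig pose.

Run:
```python
from h import *
import pickle
c,t=pickle.load(open("w2.pkl","rb"));T=c["T"]
b=ray(c,[[143,57],[424,59]],.018,T);print("board near",b.round(4).tolist(),np.linalg.norm(b[1]-b[0]))
m=b.mean(0);e=b[1]-b[0];print("board yaw",np.degrees(np.arctan2(e[0],-e[1]))%360, "or from",np.degrees(np.arctan2(e[1],e[0])))
hsv=cv2.cvtColor(c["image"],cv2.COLOR_RGB2HSV)
mk=cv2.inRange(hsv,(12,90,120),(30,255,255));mk[260:]=0;mk[:130]=0
S=[]
for k in cv2.findContours(mk,cv2.RETR_EXTERNAL,cv2.CHAIN_APPROX_NONE)[0]:
    if cv2.contourArea(k)<300: continue
    w=ray(c,k[:,0].astype(float),.024,T)[:,:2]*1000
    r=cv2.minAreaRect(w.astype(np.float32));S.append(r[0]);print("strip",np.round(r[0],1),np.round(r[1],1),r[2], k[:,0].min(0),k[:,0].max(0))
S=np.array(S);mid=S.mean(0);d=S[np.argmax(S[:,1])]-S[np.argmin(S[:,1])]
jy=np.arctan2(-d[0],d[1]);print("mid",mid,"sep",np.linalg.norm(d),"yaw",np.degrees(jy),"jig",mid/1000+.025*np.array([np.cos(jy),np.sin(jy)]))
f=ray(c,[[253,124],[313,124]],.1147,T);tf=(f-T[:3,3])@T[:3,:3];print("foot end in tool",tf.round(4).tolist(),np.linalg.norm(f[1]-f[0]))
# near edge mid -> jig origin
print("jig from board", m[:2]+.135*np.array([np.cos(jy),np.sin(jy)]))
# rail in top view
t0=pickle.load(open("c0.pkl","rb"))["top"]
cr=lambda a:np.array(a)/3.6+[100,135]-.36
r=ray(t0,cr([[458,138],[711,164]]),.087);print("rail front top",r.round(4).tolist(),np.linalg.norm(r[1]-r[0]))
m=r.mean(0);print("jig from rail",m[:2]-.05*np.array([np.cos(jy),np.sin(jy)]))
```

```text
board near [[0.3846, -0.0929, 0.018], [0.4064, 0.1227, 0.018]] 0.21669932058370547
board yaw 174.226485102296 or from 84.226485102296
strip [506.3  35. ] [16.2 92. ] 84.58663940429688 [309 141] [331 247]
strip [500.3 -28.7] [16.1 92. ] 84.33436584472656 [233 141] [254 247]
mid [503.2671051    3.15233135] sep 63.95260267968926 yaw -5.3903255498461276 jig [0.52815655 0.00080383]
foot end in tool [[-0.0148, -0.0421, 0.1603], [0.016, -0.0421, 0.1603]] 0.0308121028599791
jig from board [0.52989258 0.0021871 ]
rail front top [[0.5873, 0.084, 0.087], [0.5703, -0.0935, 0.087]] 0.17829177186230533
jig from rail [ 5.29017976e-01 -8.78600638e-05]
```

```bash
cat >> h.py <<'E'
J=np.array([.529,.0010,0]);jy=np.radians(-5.5)
E
python3 - <<'E'
from rig import manip
from h import *
import pickle
c,t=pickle.load(open("w2.pkl","rb"));T=c["T"]
Tt=T@np.linalg.inv(c["mount"])
f=ray(c,[[253,124],[313,124]],.1147,T)
ux=np.array([np.cos(jy),np.sin(jy),0]);uy=np.array([-ux[1],ux[0],0])
rel=f-Tt[:3,3];print("foot end rel tcp along/cross",(rel@ux).round(4),(rel@uy).round(4))
dx=(rel@ux).mean()+.055;dy=(rel@uy).mean();print("centre offset",dx,dy)   # expected -.010, 0
if not(-.018<dx<-.003 and abs(dy)<.004): raise SystemExit("check")
# leg back at jig x=+.030 -> centre at -.025
p=frame(J,jy,[-.025-dx,-dy,0]);o=tdown(jy+np.pi)
F0=manip.get_contact_force()
manip.servo_line([p[0],p[1],.075],o,rate=.1)
z=.0715
while True:
    manip.servo_line([p[0],p[1],z],rate=.02)
    F=manip.get_contact_force()-F0
    if F[2]>2 or z<.066: break
    z-=.0007
print("z",z,F,manip.get_position(),manip.get_time(),manip.get_width(),manip.get_grip_force())
pickle.dump((p,z,F0,dx,dy),open("st.pkl","wb"))
c=manip.camera("scene");cv2.imwrite("pics/s3.png",cv2.convertScaleAbs(cv2.resize(c["image"][170:280,220:380,::-1],None,fx=5,fy=5,interpolation=cv2.INTER_CUBIC),alpha=1.4))
E
```

```text
foot end rel tcp along/cross [-0.0654 -0.0654] [-0.0159  0.015 ]
centre offset -0.010420715824322961 -0.00044610673461092844
z 0.06799999999999996 [-1.63527799 -0.16633979  5.87144023] [0.51458937 0.00280702 0.06823817] 10.8417 0.010558305261826554 78.44893455505371
```

View pics/s3.png

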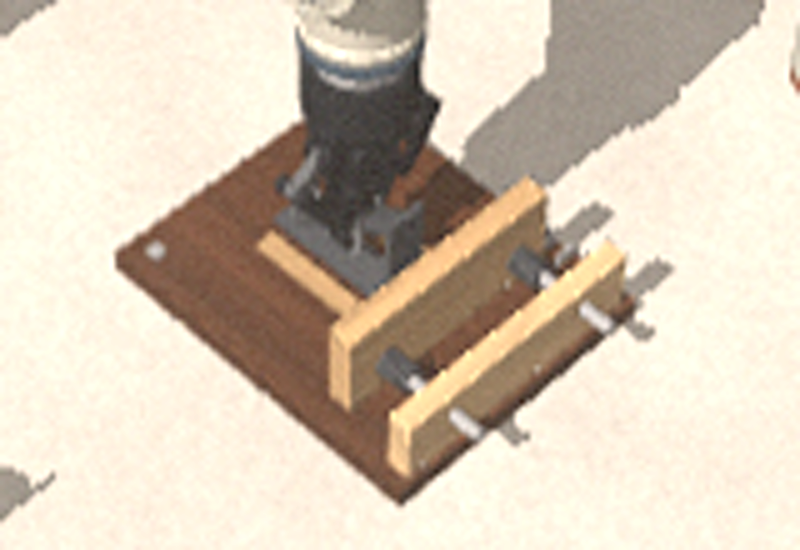

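The scene crop shows the bracket standing on the board between the strips, with its leg facing the rail and a gap still left. Contact with the board came at z = 0.068, as expected. Next I'll slide it in small steps, watching the force along the jig's x axis.

Run:
```python
from rig import manip
from h import *
import pickle
p,z,F0,dx,dy=pickle.load(open("st.pkl","rb"))
ux=np.array([np.cos(jy),np.sin(jy),0]);zz=.0683
manip.servo_line([p[0],p[1],zz],rate=.02)
q=lambda s:(lambda v:[v[0],v[1],zz])(p+ux*s)
manip.servo_line(q(.013),rate=.03)
rows=[];s=.013
base=(manip.get_contact_force()-F0)@ux
while s<.036:
    s+=.0015;manip.servo_line(q(s),rate=.02)
    F=manip.get_contact_force()-F0;a=(manip.get_position()-p)@ux
    rows.append((s,a,-(F@ux),F[2]))
    if -(F@ux)+base>8 : break
print("base",base);print(np.round(np.array(rows)*[1e3,1e3,1,1],2))
print(manip.get_time(),manip.get_grip_force(),manip.get_width(),manip.get_ee_rot())
pickle.dump((p,zz,F0,s,base),open("st2.pkl","wb"))
t=manip.camera("top");c0=pickle.load(open("c0.pkl","rb"))["top"];pickle.dump(t,open("t4.pkl","wb"))
a=[cv2.resize(x["image"][140:190,220:310,::-1],None,fx=8,fy=6,interpolation=cv2.INTER_CUBIC) for x in(c0,t)]
cv2.imwrite("pics/t4.png",cv2.convertScaleAbs(np.vstack(a),alpha=1.5))
```

```text
base -40.703337529454764
[[14.5   1.48 44.5  60.27]
 [16.    1.65 49.43 65.53]]
12.225 87.93087959289551 0.011046088982295236 [-1.49542853e-01 -3.10853821e+00 -3.42745332e-04]
```

View pics/t4.png

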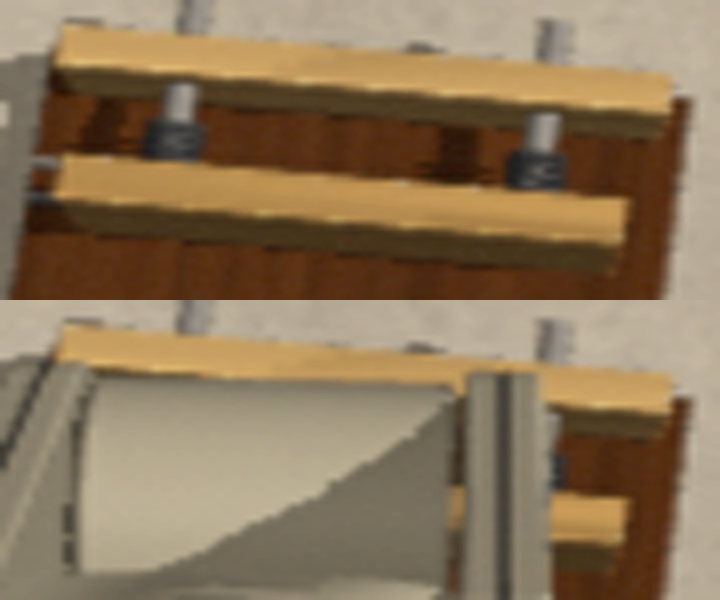

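The force rose to 49 N after only 1.5 mm of travel, so something is blocking the bracket well short of the rail. I'll back off at once and look before trying again.

Run:
```python
from rig import manip
from h import *
import pickle
p,zz,F0,s,b=pickle.load(open("st2.pkl","rb"))
ux=np.array([np.cos(jy),np.sin(jy),0])
def st(n): 
    P=manip.get_position();print(n,P.round(4),"s",round((P-p)@ux*1e3,2),"F",(manip.get_contact_force()-F0).round(1),"M",manip.get_torque().round(2),"rot",manip.get_ee_rot().round(3),"t",manip.get_time())
st("now")
v=manip.get_position();
manip.servo_line([p[0],p[1],.069],tdown(jy+np.pi),rate=.03);st("back")
manip.servo_line([p[0],p[1],.078],rate=.05);st("up")
a={n:manip.camera(n) for n in("scene","wrist")};pickle.dump(a,open("c5.pkl","wb"))
x=cv2.resize(a["scene"]["image"][170:260,250:350,::-1],(400,360),interpolation=cv2.INTER_CUBIC)
y=cv2.resize(a["wrist"]["image"][:,:,::-1],(400,300))
cv2.imwrite("pics/s5.png",cv2.convertScaleAbs(np.hstack([x,np.vstack([y,np.zeros((60,400,3),np.uint8)])]),alpha=1.4))
```

```text
now [0.5161 0.0025 0.0689] s 1.62 F [-48.3   7.6  65.7] M [1.18 7.42 0.  ] rot [-0.15  -3.109 -0.   ] t 12.275
back [0.5149 0.0028 0.0688] s 0.42 F [-0.   0.   0.1] M [ 0.03 -0.01  0.03] rot [ 0.151  3.138 -0.   ] t 12.9583
up [0.5151 0.0028 0.0785] s 0.55 F [-0.7 -0.   0.7] M [-0.02  0.03  0.02] rot [0.151 3.137 0.   ] t 13.2917
```

View pics/s5.png

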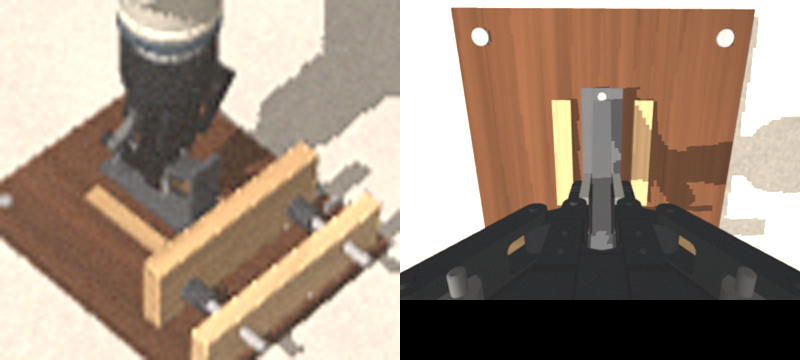

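The load left the toe pressed down: the tool tilted 29 mrad nose-down, with Fx/Fz about 0.74. That fits the foot self-locking by friction on the board, not a solid obstacle. The picture shows a clear board ahead of the leg, and the foot edge in the wrist view is unchanged, so nothing slipped in the grip. I'll slide with about 1.5 mm of clearance, push the rail, then settle the foot onto the board.

Run:
```python
from rig import manip
from h import *
import pickle
p,_,F0,s,b=pickle.load(open("st2.pkl","rb"));zz=.0703
F0=manip.get_contact_force()
ux=np.array([np.cos(jy),np.sin(jy),0])
q=lambda s:(lambda v:[v[0],v[1],zz])(p+ux*s)
o=tdown(jy+np.pi)
manip.servo_line(q(0),o,rate=.03)
rows=[];s=0
while s<.036:
    s+=.003 if s<.0145 else .0015
    manip.servo_line(q(s),o,rate=.02)
    F=manip.get_contact_force()-F0;P=manip.get_position()
    rows.append((s*1e3,(P-p)@ux*1e3,-(F@ux),F[2],P[2]*1e3))
    if -(F@ux)>8 or abs(F[2])>10: break
print(np.round(rows,2));print(manip.get_time(),manip.get_ee_rot(),manip.get_torque())
pickle.dump((p,zz,F0,s),open("st3.pkl","wb"))
```

```text
[[ 3.000e+00  3.360e+00 -7.900e-01 -2.000e-02  7.043e+01]
 [ 6.000e+00  6.250e+00  2.000e-02  1.030e+00  7.036e+01]
 [ 9.000e+00  9.180e+00 -1.570e+00  5.800e-01  7.030e+01]
 [ 1.200e+01  1.219e+01 -4.600e-01  9.600e-01  7.032e+01]
 [ 1.500e+01  1.524e+01 -1.200e+00  2.600e-01  7.032e+01]
 [ 1.650e+01  1.659e+01 -1.230e+00  1.900e-01  7.032e+01]
 [ 1.800e+01  1.816e+01 -8.200e-01  1.900e-01  7.034e+01]
 [ 1.950e+01  1.958e+01 -7.400e-01  1.420e+00  7.029e+01]
 [ 2.100e+01  2.076e+01  5.200e-01  2.020e+00  7.021e+01]
 [ 2.250e+01  2.209e+01  1.900e+00  7.300e-01  7.016e+01]
 [ 2.400e+01  2.353e+01  2.590e+00  6.900e-01  7.014e+01]
 [ 2.550e+01  2.488e+01  4.390e+00  2.170e+00  7.011e+01]
 [ 2.700e+01  2.603e+01  4.850e+00  2.150e+00  7.008e+01]
 [ 2.850e+01  2.717e+01  7.450e+00  4.700e+00  7.007e+01]
 [ 3.000e+01  2.832e+01  8.000e+00  5.040e+00  7.003e+01]
 [ 3.150e+01  2.945e+01  9.960e+00  6.040e+00  6.999e+01]]
18.05 [-1.50547326e-01 -3.13372661e+00 -6.98332027e-06] [ 0.18927765  1.26036161 -0.02196938]
```

The slide is free now, which confirms the friction jam. The rail was met at s ≈ 20 mm, matching the estimate, and it yields about 1 N/mm. I'll advance to about 11 mm of rail travel, settle the foot, and check the rail shift in the scene view.

Run:
```python
from rig import manip
from h import *
import pickle
p,zz,F0,s=pickle.load(open("st3.pkl","rb"))
ux=np.array([np.cos(jy),np.sin(jy),0]);o=tdown(jy+np.pi)
rows=[]
def go(s,z):
    v=p+ux*s;manip.servo_line([v[0],v[1],z],o,rate=.02)
    F=manip.get_contact_force()-F0;P=manip.get_position()
    rows.append((s*1e3,z*1e3,(P-p)@ux*1e3,-(F@ux),F[2],P[2]*1e3));return F
F1=go(.0325,zz)[2];go(.0335,zz);z=zz
while z>.0674:
    z-=.0004;F=go(.0335,z)
    if F[2]>F1+7: break
manip.hold(.3);go(.0335,z)
print(np.round(rows,2));print(manip.get_time(),manip.get_ee_rot(),manip.get_grip_force(),manip.get_width())
pickle.dump((p,z,F0,.0335),open("st4.pkl","wb"))
c0=pickle.load(open("c0.pkl","rb"))["scene"];c=manip.camera("scene")
g=[cv2.cvtColor(x["image"],cv2.COLOR_RGB2GRAY) for x in(c0,c)]
# rail end corners (top): -y end front/back, +y end
C=np.array([frame(J,jy,[x,y,.087]) for x in(.05,.07) for y in(-.09,.09)])
a=proj(c0,C).astype(np.float32);C2=C+.011*ux;e=proj(c0,C2)-a
n,stt,_=cv2.calcOpticalFlowPyrLK(g[0],g[1],a.reshape(-1,1,2),None,winSize=(9,9),maxLevel=2)
print("corners",a.round(1).tolist(),"expected shift",e.round(2).tolist(),"seen",(n[:,0]-a).round(2).tolist())
x=[cv2.resize(k["image"][195:275,280:360,::-1],(400,400),interpolation=cv2.INTER_CUBIC) for k in(c0,c)]
cv2.imwrite("pics/s6.png",cv2.convertScaleAbs(np.hstack(x),alpha=1.4))
```

```text
[[32.5  70.3  30.24  9.41  6.62 70.  ]
 [33.5  70.3  30.97 10.7   7.92 69.96]
 [33.5  69.9  30.96 10.59  8.02 69.62]
 [33.5  69.5  30.99 10.99  7.23 69.27]
 [33.5  69.1  31.01 10.62  7.94 68.85]
 [33.5  68.7  31.   11.06  8.23 68.47]
 [33.5  68.3  31.08 11.04  9.91 68.28]
 [33.5  67.9  31.04 13.39 14.41 68.24]
 [33.5  67.9  31.02 13.31 14.88 68.23]]
20.6 [-1.50517733e-01 -3.13307090e+00  2.50858464e-05] 80.39000630378723 0.01040659726488162
corners [[285.1000061035156, 235.3000030517578], [324.70001220703125, 204.6999969482422], [289.70001220703125, 239.0], [329.20001220703125, 208.0]] expected shift [[2.5, 2.01], [2.5, 1.82], [2.53, 2.04], [2.53, 1.84]] seen [[2.75, 1.8899999856948853], [35.93000030517578, -118.55000305175781], [2.6500000953674316, 2.0999999046325684], [85.91000366210938, -163.24000549316406]]
```

View pics/s6.png

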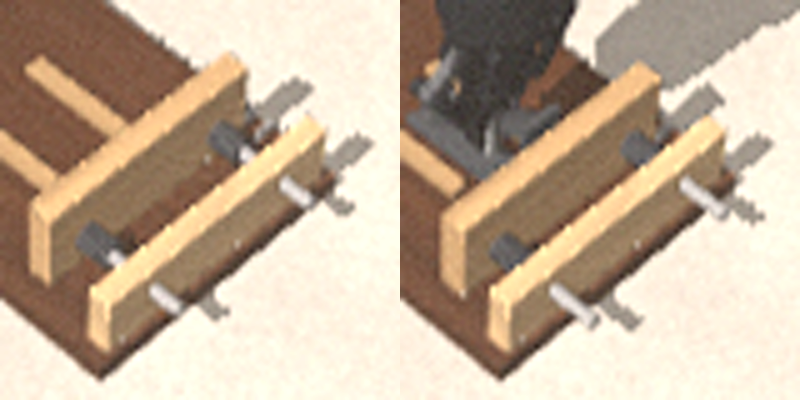

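The picture shows the rail pushed back about halfway. Its near-end corners shifted by (2.7, 2.0) px against (2.5, 2.0) expected for 11 mm. The force is about 11 N and the foot touches the board at z = 0.0682. I'll ease the down-press slightly, confirm it's steady, and hand in.

Run:
```python
from rig import manip
from h import *
import pickle
p,z,F0,s=pickle.load(open("st4.pkl","rb"))
ux=np.array([np.cos(jy),np.sin(jy),0]);v=p+ux*s
manip.servo_line([v[0],v[1],.0682],tdown(jy+np.pi),rate=.02)
for _ in range(2):
    manip.hold(.4);F=manip.get_contact_force()-F0;P=manip.get_position()
    print(((P-p)@ux*1e3).round(2),-(F@ux),F[2],P[2],np.abs(manip.get_joint_vel()).max(),manip.get_grip_force(),manip.get_time())
if 28<(P-p)@ux*1e3<34: print(manip.sign_off())
```

```text
31.0 11.770338176342683 11.038147794911783 0.06823631304691165 0.001321459888196425 79.57659244537354 21.3
31.08 11.509009068524588 11.507988521589347 0.06827183955387142 0.002659384812260314 79.57590579986572 21.7
the job is handed in; nothing more can be done
None
```

I handed the job in at 21.7 s: the larger bracket stands on the board between the strips, still gripped, pushing the rail with about 11.5 N; the rail is back about 11 mm, judged from contact point and scene view (pointer itself not seen), after one early slide jammed on the board (about 49 N) and was backed off; the verdict was not shown.

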